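Wedge a turned pin in the taper gauge and set the cursor to it

TASK

Take the steel pin out of the chuck, stand it in the wide end of the taper gauge's slot and slide it gently towards the narrow end until it wedges tight between the two jaws; leave it standing there. Then slide the gauge's cursor along its rail until its tip just touches the pin, without pushing the pin loose, and let go. Use only light forces and leave the other things on the bench where they are.

Things in the scene. Friction and masses are not known exactly. Their poses are not given: they have to be found in the camera images.
- pin: the task's pin: plain bright steel cylinder, diameter 24 mm, 90 mm tall, about 0.3 kg, standing loosely in the bore of the chuck. Origin: centre of its lower end; z along the pin, up.
- pin_mid (a point): point on the pin's axis, 33 mm above its foot: level with the cursor's tip when the pin stands on the gauge's plate.
- chuck: fixed round steel chuck, diameter 84 mm; three low dark jaws on its top reach 51 mm above the table. Origin: centre of its underside. Its bore (27 mm wide, 20 mm deep) is on its axis, open upwards, its floor 25 mm above the table, so the pin starts with its foot at 25 mm and its top at 115 mm.
- gauge: fixed steel taper gauge. Base plate 250 mm along x, y from -60 to +70 mm, 12 mm thick; origin under the plate. On the plate two jaws, 132 mm long, 16 mm thick, tops 52 mm above the table, reach from x = -110 to +22 mm and form a slot along x, open at both ends and at the top, that narrows towards +x by 16 mm per 100 mm. The pin slides in it standing on the plate.
- straight_jaw (a point): middle of the top edge of the straight jaw's face, at gauge (-44, 0, 52) mm, axes as the gauge's. This face is the gauge's plane y = 0 and looks to +y. The face opposite slants by 0.16 rad. The jaws do not give way under light forces. A push of about 8 N along the slot wedges the pin well; let go, it stays, but some 3 N from the narrow end start to loosen it.
- slot_mouth (a point): point in the slot near its wide end, on the plate's top at gauge (-80, 15, 12) mm; the slot is 30 to 37 mm wide there, measured from y = 0. The slanted jaw's setting differs every time and is not reported: the wedged pin's axis ends at gauge y = 12 mm and anywhere from x = -44 to 0 mm.
- cursor (a joint): travel of the gauge's cursor along its rail (m): 0 at the narrow end of the gauge, growing as it slides towards the gauge's -x, up to 0.115. It slides with about 1 N of friction and stays where it is left. With the joint at q, the cursor's tip face is at gauge x = 75 mm - q.
- cursor_tip (a point): point on the cursor's flat tip face, which looks along the gauge's -x (to the wide end): at gauge y = 12 mm, in line with the pin's axis, 45 mm above the table. The tip is a blade, y 7 to 13 mm, z 30 to 57 mm, 10 mm thick, that hangs down into the slot from a bar lying along y above the straight jaw (z 57 to 67 mm, y -44 to +13 mm). Touching the pin, it is 12 mm from the pin's axis.
- cursor_grip (a point): grip point on the cursor's upright aluminium post, 16 x 16 mm, whose top is 110 mm above the table (the point is 95 mm above the table; keep fingers above the bar, whose top is at 67 mm). It moves with the cursor, at gauge y = -38 mm, 20 mm further to gauge +x than the tip face.
- collar: bystander: loose steel ring, outside 44 mm, 16 mm high, near the gauge. Leave alone.
- stub: bystander: short loose steel cylinder, diameter 28 mm, 38 mm tall, near the chuck. Leave alone.
- driver: bystander: screwdriver. Leave alone.
- mouse: bystander: black computer mouse, 62 mm across. Leave alone.
- caliper: bystander: caliper lying flat, 200 mm long. Leave alone.
- oil: bystander: white plastic bottle, 44 mm across, 110 mm tall. Leave alone.
- vblock: bystander: dark steel block 50 x 40 x 35 mm. Leave alone.
Mind the look-alikes: they are no part of the job. Leave any purple look-alike of the pin alone.

How it is judged:
By the outcome, as a careful person would: the job done as asked, in the order asked, and still so for the second after the job is handed in, with the robot touching nothing.
It also fails if it takes over 72 s, if anything falls off the work surface, if the arm or the gripper's body presses on something with over 40 N, if the wrist force passes 120 N, or if a joint passes its speed limit or range.

ROBOT

A 6-joint arm with a two-finger parallel gripper is mounted at the origin on the work surface. World frame = base frame: x ahead of the robot, y to its left, z up, the work surface at z = 0. Lengths are in m, angles in rad, forces in N, time in s.
With the tool pointing down it reaches from about 0.375 to 0.975 m from the base axis. Payload 3.8 kg.
Tool frame: the origin (TCP) lies between the finger pads; the fingertips stand 25 mm ahead of it and the grasp point (between the pads) lies 6 mm ahead of it; z points along the fingers, y is the line along which they close (so a half turn about z gives the same grasp; the last joint's range is limited). The gripper opens to 88 mm and grips with 3 to 60 N. Pads are 18 mm wide; open, the fingers measure 123 mm over their backs; the gripper's body (75 mm by 187 mm) begins 45 mm behind the grasp point.
Start: joints at [-1.161, 0.264, 1.604, -0, 1.274, -0.037], TCP at [0.292, -0.609, 0.264] pointing down, gripper open.
Joint ranges: [-2.63, 2.63], [-0.94, 2.18], [0.31, 2.57], [-1.31, 4.45], [0, 2.66], [-2.55, 2.55]. Speed limits (rad/s): [2.57, 2.57, 3.14, 3.14, 3.14, 3.14].

INTERFACE

Orientations are given as a unit quaternion [x, y, z, w].
In Python, from cell import monitor, get_image, env gives the robot as it stands. The module is installed in compiled form; this text tells all that it offers.
- The arm moves only by the tool carry_out, never from a script. Its argument "plan" is a list of rows, each a list of 3 entries, a list of its own where there are three numbers: the shift along the tool's x, y, z each as a share of 0.15 m, from -1 to 1, then the turn about the tool's z as a share of pi/4 rad, from -1 to 1, then the opening, from 0 (shut) to 1 (fully open). A call has 1 to 10 rows; each row is the pose to reach, as a shift and turn from the pose commanded when the call began, along the tool's axes at that moment; what a row does not reach only later rows make up. A row lasts 1/10 s, in which the tool goes at most 50 mm and 8.59 degrees, less where a joint would pass 70% of its speed; a pose out of reach is approached as far as the arm can. A call with a number of a shift or a turn outside -1 to 1 is refused whole. A call with a gripper value outside its range is refused whole. The fingers move at their own pace and stop on an object; "force" is the grip in N (left out, the last holds). Time passes only in rows, so rows that repeat a pose let the fingers close. It gives the time, the measured TCP pose, the force, the opening and the grip force at its end, in the units of the state.
- monitor.observe(): the state, without advancing time (a new reading comes with each control period).
- get_image(name): name is "scene" or "side" or "wrist"; returns a dict with "frame" (400x640x3 uint8, blue, green, red), "range_z" (400x640 float32, m along the optical axis (not along the pixel's ray), 0 where there is no reading), "vertical_fov" (degrees; the focal length in pixels is half the picture's height over the tangent of half this angle, whatever the lens; pixels are square), "cx", "cy" (the principal point, pixels), "camera_from_world" (4x4, takes a point from world to camera coordinates). Camera axes: x right, y down, z forward; pixel columns grow to the right and rows downward; lengths in m; the calibration is good to about 2 mm. A picture is of the moment at which its call begins.
- env.sign_off(): hands the job in; it is judged then, once.
The state is a dict: "time_s": time; "qpos": joint angles; "joint_velocities": joint speeds; "joint_efforts": joint torques, N m; "ee_pos": TCP position; "tcp_rot": TCP orientation; "force": force on the tool from outside, world axes, zero at the start; "torque": the same for the moment, N m; "width": opening from 0.0 (shut) to 1.0 (fully open); "grip_force": force on a finger pad.
Only numpy, scipy, OpenCV 4.12 (cv2) and the standard library are available. Lean on these libraries where they do the work, as an engineer would, in place of code of your own. Each camera call takes 0.05 s, during which the arm holds its last target. There are 200 camera calls.

## Working session

There is one attempt and no reset: what is moved stays moved. The work goes in short steps, Python scripts to look and compute and a tool call to move; the robot and the scene stay as the last step left them, time stands still between calls to the robot, and variables do not carry over. Pictures are saved under pics/ and viewed, at most 10 in all, crops included, and the job is handed in when it is done.

Besides the shell and the picture viewer there is one more tool, called by a JSON object that holds its "method" and its "body", one argument or row to a line. carry_out: Moves the arm, as the interface text tells. Its arguments: {"type":"object","properties":{"plan":{"type":"array","items":{"type":"array"}},"force":{"type":"number"}},"required":["plan"]}

```bash
mkdir -p pics
cat > h.py <<'E'
import numpy as np, cv2
from cell import monitor, get_image, env
def cam(n):
    d=get_image(n); f=200/np.tan(np.radians(d["vertical_fov"])/2)
    return d["frame"],d["range_z"],f,d["cx"],d["cy"],np.linalg.inv(d["camera_from_world"]),d["camera_from_world"]
def cloud(c):
    fr,z,f,cx,cy,W,_=c; v,u=np.mgrid[:400,:640]
    P=np.stack([(u-cx)/f*z,(v-cy)/f*z,z],-1)
    return P@W[:3,:3].T+W[:3,3]
def ray(c,u,v,h):
    fr,z,f,cx,cy,W,_=c; d=W[:3,:3]@np.array([(u-cx)/f,(v-cy)/f,1]); o=W[:3,3]
    return o+d*(h-o[2])/d[2]
def proj(c,p):
    q=c[6]@np.append(p,1); return c[2]*q[:2]/q[2]+np.array([c[3],c[4]])
E
python3 - <<'E'
from h import *
for n in ("scene","side"):
    c=cam(n); cv2.imwrite(f"pics/{n}0.png",c[0]); print(n,c[2:5],c[5].round(3).tolist(),(c[1]>0).mean())
s=monitor.observe(); print(s)
E
```

```text
scene (np.float64(406.8149795536969), 313.42252426968804, 197.58446254746443) [[0.387, 0.728, -0.566, 1.176], [0.922, -0.307, 0.235, -0.226], [-0.003, -0.613, -0.79, 0.936], [0.0, 0.0, 0.0, 1.0]] 0.99598828125
side (np.float64(374.07495381233616), 316.13219437316724, 196.62076024848133) [[0.973, -0.114, 0.203, 0.314], [-0.232, -0.514, 0.826, -0.994], [0.01, -0.85, -0.526, 0.736], [0.0, 0.0, 0.0, 1.0]] 0.9960390625
{'time_s': 0.1, 'qpos': array([-1.16090396e+00,  2.64658487e-01,  1.60522025e+00, -2.24851764e-05,
        1.27371546e+00, -3.69058663e-02]), 'joint_velocities': array([-0.00047857, -0.00212155, -0.00176782, -0.00024288,  0.00016965,
       -0.00058177]), 'joint_efforts': array([ 3.60426147e-04, -5.03618181e+01, -3.58070827e+01,  7.30560254e-02,
        2.33363151e-02, -5.32468619e-05]), 'ee_pos': array([ 0.29140742, -0.60820235,  0.26253477]), 'tcp_rot': array([ 9.75148805e-01,  2.21548656e-01, -1.96117827e-04, -9.81427137e-04]), 'force': array([ 0.24770966, -0.46061646, -0.28732512]), 'torque': array([-0.02002218,  0.05499995, -0.03045448]), 'grip_force': 0.0, 'width': 0.9957291914337157}
```

View pics/scene0.png

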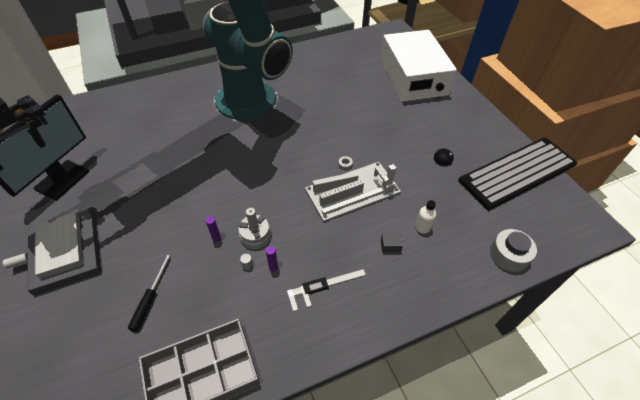

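View pics/side0.png

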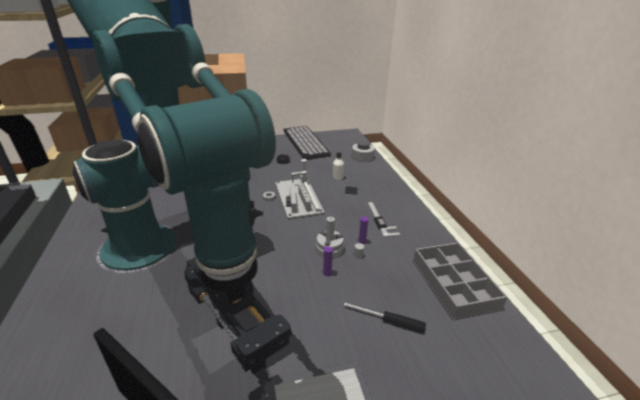

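Scene view: the bright pin stands in the chuck at (253,220). It could be confused with the purple pins at (213,228) and (272,258), the stub at (246,262) or the cursor post at (391,175). I choose the bright one in the chuck. The gauge is at (352,190), with its cursor on the right at (385,178). In the side view the chuck is at (330,240) and the gauge at (300,195).

Run:
```python
from h import *
c=cam("scene"); P=cloud(c)
a=cv2.resize(c[0][195:275,195:290],None,fx=6,fy=6,interpolation=cv2.INTER_CUBIC)[:480]
b=cv2.resize(c[0][150:220,295:410],None,fx=6.9,fy=6.9,interpolation=cv2.INTER_CUBIC)[:480]
cv2.imwrite("pics/cropA.png",cv2.resize(np.hstack([a,cv2.resize(b,(780,480))]),(800,290)))
cv2.imwrite("pics/gauge.png",b)
for n in("scene","side"):
    c=cam(n);P=cloud(c); print(n)
    x0=P[222,253] if n=="scene" else P[228,330]; g0=P[190,352] if n=="scene" else P[195,300]
    print(x0.round(3),g0.round(3))
    m=(np.linalg.norm(P[...,:2]-x0[:2],axis=-1)<.03)&(P[...,2]>.07)
    print("pin pts",m.sum(),P[m].mean(0).round(4), P[m].max(0).round(4))
    t=m&(P[...,2]>.11);print("pintop",t.sum(),P[t].mean(0).round(4),P[t].min(0).round(4),P[t].max(0).round(4))
    m=(np.linalg.norm(P[...,:2]-g0[:2],axis=-1)<.16)&(P[...,2]>.007)&(P[...,2]<.017)
    m=m.astype(np.uint8);k,l,s,_=cv2.connectedComponentsWithStats(m,connectivity=8)
    m=(np.linalg.norm(P[...,:2]-g0[:2],axis=-1)<.17)&(P[...,2]>.007)
    k,l,s,_=cv2.connectedComponentsWithStats(m.astype(np.uint8));i=1+s[1:,4].argmax();m=l==i
    pl=m&(P[...,2]<.016)
    r=cv2.minAreaRect(P[pl][:,:2].astype(np.float32)*1000);print("plate",pl.sum(),r,cv2.boxPoints(r).round(1).tolist())
    t=m&(P[...,2]>.09);print("post",t.sum(),P[t].mean(0).round(4),P[t].max(0).round(4),P[t].min(0).round(4))
    hsv=cv2.cvtColor(c[0],cv2.COLOR_BGR2HSV);pu=cv2.inRange(hsv,(125,90,30),(160,255,255))
    k,l,s,_=cv2.connectedComponentsWithStats(pu)
    for i in range(1,k):
        if s[i,4]>40: print("purple",s[i],np.median(P[l==i],0).round(3))
```

```text
scene
[ 0.579 -0.144  0.083] [0.55  0.152 0.036]
pin pts 151 [ 0.5721 -0.1446  0.101 ] [ 0.5792 -0.1321  0.1185]
pintop 64 [ 0.5679 -0.1443  0.1147] [ 0.5559 -0.1553  0.111 ] [ 0.5791 -0.1333  0.1185]
plate 1428 ((529.0647583007812, 164.97332763671875), (134.8798370361328, 250.15585327148438), 1.5720930099487305) [[458.20001220703125, 288.20001220703125], [465.1000061035156, 38.099998474121094], [599.9000244140625, 41.79999923706055], [593.0, 291.8999938964844]]
post 61 [0.5726 0.2564 0.1035] [0.5795 0.267  0.1129] [0.5622 0.2487 0.09  ]
purple [205 216  16  26 224] [ 0.542 -0.243  0.061]
purple [266 246  12  26 226] [ 0.685 -0.133  0.065]
side
[ 0.563 -0.154  0.088] [0.536 0.158 0.017]
pin pts 126 [ 0.5652 -0.151   0.0973] [ 0.5772 -0.134   0.1167]
pintop 39 [ 0.5661 -0.1472  0.1139] [ 0.5555 -0.1574  0.1103] [ 0.5764 -0.134   0.1167]
plate 747 ((531.3648071289062, 165.3038787841797), (131.2764129638672, 255.72103881835938), 1.455126404762268) [[462.5, 291.5], [469.0, 35.79999923706055], [600.2000122070312, 39.20000076293945], [593.7000122070312, 294.79998779296875]]
post 34 [0.5715 0.2533 0.1015] [0.58   0.2638 0.112 ] [0.5629 0.2466 0.0903]
purple [360 217   8  26 147] [ 0.672 -0.14   0.056]
purple [324 246   9  30 199] [ 0.53  -0.253  0.056]
```

View pics/cropA.png

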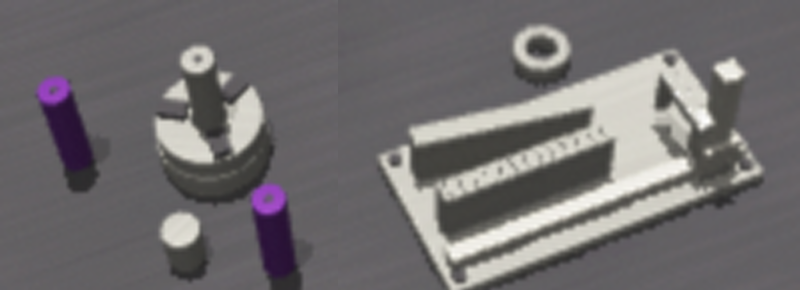

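Crop: the bright pin stands in the chuck's bore, both purple ones are separate decoys. On the gauge, the cursor is at the world +y end, so gauge +x ≈ world +y and gauge +y ≈ world −x. I start the approach to the chuck.

{"method": "carry_out", "body": {
  "plan": [
    [[0.2, -0.13, 0], 0.11, 0.7],
    [[0.4, -0.26, 0], 0.22, 0.7],
    [[0.6, -0.4, 0], 0.33, 0.7],
    [[0.8, -0.53, 0], 0.44, 0.7],
    [[1, -0.66, 0], 0.536, 0.7],
    [[1, -0.66, 0], 0.536, 0.7]
  ],
  "force": 10
}}

```text
time_s: 0.85
ee_pos: [0.3859, -0.4513, 0.2637]
tcp_rot: [1.0, 0.014, 0.0, -0.001]
force: [-1.0, -1.1, -0.3]
width: 0.703
grip_force: 0.0
```

```bash
cat >> h.py <<'E'
from scipy.spatial.transform import Rotation as R
G0=np.array([.535,.165,0]); GY=np.radians(91.52)
def g2w(p): return G0+R.from_euler('z',GY).apply(p)
def w2g(p): return R.from_euler('z',-GY).apply(np.asarray(p)-G0)
def shares(t,yaw=None):
    s=monitor.observe(); r=R.from_quat(s["tcp_rot"])
    y=r.as_matrix()[:,1]; cur=np.degrees(np.arctan2(y[1],y[0])); want=np.degrees(GY)-180
    print("t",s["time_s"],"ee",s["ee_pos"].round(4),"share",(r.inv().apply(np.asarray(t)-s["ee_pos"])/.15).round(3),"turn",round((cur-want)/45,3),"F",s["force"].round(2),"w",round(s["width"],3),"gf",s["grip_force"])
E
python3 - <<'E'
from h import *
shares([.567,-.146,.16])
E
```

```text
t 0.85 ee [ 0.3859 -0.4513  0.2637] share [ 1.264 -1.999  0.695] turn 0.002 F [-1.01 -1.07 -0.34] w 0.703 gf 0.0
```

{"method": "carry_out", "body": {
  "plan": [
    [[0.15, -0.25, 0], 0, 0.7],
    [[0.32, -0.5, 0], 0, 0.7],
    [[0.48, -0.75, 0], 0, 0.7],
    [[0.63, -1, 0], 0, 0.7],
    [[0.63, -1, 0], 0, 0.7]
  ]
}}

```text
time_s: 1.35
ee_pos: [0.4766, -0.299, 0.2638]
tcp_rot: [1.0, 0.016, 0.0, -0.001]
force: [0.4, 0.4, -0.6]
width: 0.704
grip_force: 0.0
```

{"method": "carry_out", "body": {
  "plan": [
    [[0.15, -0.25, 0], 0, 0.7],
    [[0.32, -0.5, 0], 0, 0.7],
    [[0.48, -0.75, 0], 0, 0.7],
    [[0.63, -0.95, 0], 0, 0.7],
    [[0.63, -1, 0], 0, 0.7],
    [[0.63, -1, 0], 0, 0.7]
  ]
}}

```text
time_s: 1.95
ee_pos: [0.5653, -0.15, 0.2635]
tcp_rot: [1.0, 0.014, -0.0, 0.0]
force: [-0.7, 0.1, 0.5]
width: 0.703
grip_force: 0.0
```

Run:
```python
from h import *
shares([.567,-.146,.16])
c=cam("wrist");P=cloud(c);cv2.imwrite("pics/wrist1.png",c[0]);print(c[5].round(3).tolist())
print("proj",proj(c,[.567,-.146,.115]))
m=(np.hypot(P[...,0]-.567,P[...,1]+.146)<.025)&(P[...,2]>.109)&(P[...,2]<.121)
print(m.sum(), P[m].mean(0).round(4),P[m].min(0).round(4),P[m].max(0).round(4))
(u,v),r=cv2.minEnclosingCircle(np.argwhere(m)[:,::-1].astype(np.float32)) if m.any() else ((0,0),0)
print(u,v,r,ray(c,u,v,.115))
```

```text
t 1.95 ee [ 0.5653 -0.15    0.2635] share [ 0.013 -0.027  0.69 ] turn 0.002 F [-0.68  0.11  0.53] w 0.703 gf 0.0
[[0.028, -0.958, -0.285, 0.639], [-1.0, -0.026, -0.008, -0.147], [0.001, 0.285, -0.959, 0.385], [0.0, 0.0, 0.0, 1.0]]
proj [315.47021017 186.43480387]
673 [ 0.5678 -0.1428  0.1157] [ 0.5554 -0.1546  0.1091] [ 0.5788 -0.131   0.1178]
311.78570556640625 185.5 14.861710548400879 [ 0.56769981 -0.14300278  0.115     ]
```

View pics/wrist1.png

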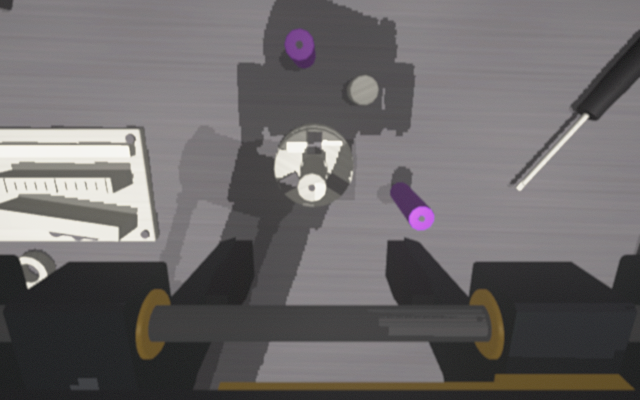

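The wrist view shows the pin's top at (312,186) inside the chuck, with the purple ones at (300,44) and (415,212). I go straight down over the pin.

{"method": "carry_out", "body": {
  "plan": [
    [[0.013, -0.037, 0.1], 0, 0.7],
    [[0.013, -0.037, 0.3], 0, 0.7],
    [[0.013, -0.037, 0.5], 0, 0.7],
    [[0.013, -0.037, 0.7], 0, 0.7],
    [[0.013, -0.037, 0.85], 0, 0.7],
    [[0.013, -0.037, 1], 0, 0.7],
    [[0.013, -0.037, 1], 0, 0.7]
  ]
}}

```text
time_s: 2.7
ee_pos: [0.5631, -0.1445, 0.1089]
tcp_rot: [1.0, 0.012, -0.004, -0.001]
force: [-0.0, -0.9, -0.3]
width: 0.699
grip_force: 0.0
```

{"method": "carry_out", "body": {
  "plan": [
    [[0, 0, 0.08], 0, 0.6],
    [[0, 0, 0.08], 0, 0.4],
    [[0, 0, 0.08], 0, 0.2],
    [[0, 0, 0.08], 0, 0.1],
    [[0, 0, 0.08], 0, 0.1],
    [[0, 0, 0.08], 0, 0.1],
    [[0, 0, 0.08], 0, 0.1],
    [[0, 0, 0.08], 0, 0.1]
  ],
  "force": 12
}}

```text
time_s: 3.5
ee_pos: [0.5679, -0.1442, 0.1027]
tcp_rot: [1.0, 0.013, 0.001, 0.0]
force: [0.1, 0.8, 5.5]
width: 0.266
grip_force: 12.0
```

Run:
```python
from h import *
shares(g2w([-.085,.016,.2]))
```

```text
t 3.5 ee [ 0.5679 -0.1442  0.1027] share [-0.271 -1.5   -0.65 ] turn -0.001 F [0.14 0.78 5.52] w 0.266 gf 11.981625272892416
```

{"method": "carry_out", "body": {
  "plan": [
    [[0, 0, -0.05], 0, 0.1],
    [[0, 0, -0.12], 0, 0.1],
    [[0, 0, -0.2], 0, 0.1],
    [[0, 0, -0.3], 0, 0.1],
    [[0, 0, -0.4], 0, 0.1],
    [[0, 0, -0.5], 0, 0.1],
    [[0, 0, -0.5], 0, 0.1]
  ]
}}

```text
time_s: 4.2
ee_pos: [0.5692, -0.1449, 0.1805]
tcp_rot: [1.0, 0.013, 0.003, 0.001]
force: [1.3, 0.2, -2.8]
width: 0.27
grip_force: 12.0
```

{"method": "carry_out", "body": {
  "plan": [
    [[-0.02, -0.1, 0], 0, 0.1],
    [[-0.05, -0.25, 0], 0, 0.1],
    [[-0.08, -0.4, 0], 0, 0.1],
    [[-0.11, -0.55, 0], 0, 0.1],
    [[-0.15, -0.7, 0], 0, 0.1],
    [[-0.18, -0.85, 0], 0, 0.1],
    [[-0.2, -0.95, 0], 0, 0.1],
    [[-0.2, -1, 0], 0, 0.1],
    [[-0.2, -1, 0], 0, 0.1],
    [[-0.2, -1, 0], 0, 0.1]
  ]
}}

```text
time_s: 5.2
ee_pos: [0.5335, 0.0046, 0.1766]
tcp_rot: [1.0, 0.013, 0.0, 0.0]
force: [0.2, 0.1, -4.1]
width: 0.268
grip_force: 12.0
```

Run:
```python
from h import *
shares(g2w([-.085,.016,.2]))
c=cam("wrist");P=cloud(c);cv2.imwrite("pics/wrist2.png",c[0])
for p in ([-.110,0,.052],[.022,0,.052],[-.125,-.06,.012],[.125,-.06,.012],[-.125,.07,.012]): print(p,proj(c,g2w(np.array(p))).round(1))
```

```text
t 5.2 ee [0.5335 0.0046 0.1766] share [-0.068 -0.502 -0.156] turn -0.0 F [ 0.17  0.11 -4.11] w 0.268 gf 11.979585983790457
[-0.11, 0, 0.052] [252.5 189.8]
[0.022, 0, 0.052] [ 74.1 189.9]
[-0.125, -0.06, 0.012] [276.3 104.3]
[0.125, -0.06, 0.012] [-35.6 104.5]
[-0.125, 0.07, 0.012] [281.5 252.3]
```

View pics/wrist2.png

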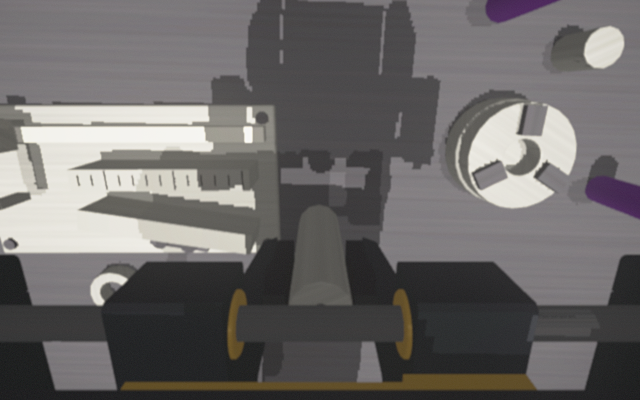

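The wrist view shows the pin held upright at (320,250). The gauge is to the left and its plate corner at (276,104) matches my model. Next I measure the slot walls in gauge coordinates.

Run:
```python
from h import *
for n in ("wrist","scene"):
    c=cam(n);P=cloud(c);g=w2g(P.reshape(-1,3))*1000
    t=g[(np.abs(g[:,2]-52)<3)&(g[:,0]>-110)&(g[:,0]<22)&(np.abs(g[:,1])<70)]
    print(n,len(t),np.histogram(t[:,1],np.arange(-24,72,4)))
    for x in range(-105,20,20):
        k=t[np.abs(t[:,0]-x)<8]; a=k[k[:,1]<6][:,1]; b=k[(k[:,1]>12)][:,1]
        print(x,"straight",np.percentile(a,[1,99]).round(1) if len(a) else 0,"slant",np.percentile(b,[1,50,99]).round(1) if len(b) else 0)
    m=(np.abs(g[:,2]-12)<3)&(np.abs(g[:,1])<90)&(np.abs(g[:,0])<150);k=g[m];print("plate",np.percentile(k,[.3,99.7],axis=0).round(1))
```

```text
wrist 7715 (array([  0, 202, 988, 937, 955, 939,  14,   0,   0,  26, 203, 357, 515,
       660, 702, 547, 383, 222,  65,   0,   0,   0,   0]), array([-24, -20, -16, -12,  -8,  -4,   0,   4,   8,  12,  16,  20,  24,
        28,  32,  36,  40,  44,  48,  52,  56,  60,  64,  68]))
-105 straight [-16.2  -0.1] slant [34.1 41.4 50.8]
-85 straight [-16.2  -0.2] slant [31.1 39.2 48.5]
-65 straight [-16.2   0. ] slant [27.8 36.2 45.6]
-45 straight [-16.2  -0.1] slant [24.6 32.9 42.3]
-25 straight [-16.2  -0.2] slant [21.4 29.7 39. ]
-5 straight [-16.1  -0.2] slant [18.4 26.4 35.7]
15 straight [-16.2  -0.2] slant [15.2 23.2 32.6]
plate [[-122.9  -59.7   10.5]
 [ 122.6   73.7   14.8]]
scene 438 (array([ 0, 11, 55, 50, 53, 40, 15,  0,  0,  3, 11, 23, 22, 38, 38, 34, 22,
       17,  5,  1,  0,  0,  0]), array([-24, -20, -16, -12,  -8,  -4,   0,   4,   8,  12,  16,  20,  24,
        28,  32,  36,  40,  44,  48,  52,  56,  60,  64,  68]))
-105 straight [-15.6   1.9] slant [34.9 42.3 52.6]
-85 straight [-17.6   0.2] slant [31.2 40.3 48.6]
-65 straight [-16.8   1.3] slant [27.2 36.3 46.8]
-45 straight [-17.8   0.6] slant [23.8 32.7 41.6]
-25 straight [-15.9   0.8] slant [19.9 30.6 39.4]
-5 straight [-16.4   1.9] slant [18.7 27.5 34.3]
15 straight [-15.4   1.3] slant [12.7 23.6 32.7]
plate [[-124.4  -60.6    9.1]
 [ 124.5   87.9   14.9]]
```

Run:
```python
from h import *
shares(g2w([-.090,.016,.1766])); print(w2g(monitor.observe()["ee_pos"]))
```

```text
t 5.35 ee [0.5336 0.0042 0.1767] share [-0.069 -0.471  0.001] turn -0.002 F [ 0.29 -1.16 -3.57] w 0.266 gf 11.979545624926686
[-0.16073384  0.00571376  0.17671485]
```

{"method": "carry_out", "body": {
  "plan": [
    [[-0.02, -0.1, 0], 0, 0.1],
    [[-0.04, -0.25, 0], 0, 0.1],
    [[-0.069, -0.4, 0], 0, 0.1],
    [[-0.069, -0.471, 0], 0, 0.1],
    [[-0.069, -0.471, 0], 0, 0.1],
    [[-0.069, -0.471, 0.1], 0, 0.1],
    [[-0.069, -0.471, 0.2], 0, 0.1],
    [[-0.069, -0.471, 0.2], 0, 0.1],
    [[-0.069, -0.471, 0.2], 0, 0.1],
    [[-0.069, -0.471, 0.2], 0, 0.1]
  ]
}}

```text
time_s: 6.35
ee_pos: [0.5213, 0.0749, 0.1466]
tcp_rot: [1.0, 0.013, -0.0, 0.0]
force: [-0.3, -0.1, -3.9]
width: 0.265
grip_force: 12.0
```

Run:
```python
from h import *
shares(g2w([-.090,.016,.092])); print(w2g(monitor.observe()["ee_pos"]))
c=cam("side");P=cloud(c);g=w2g(P.reshape(-1,3))*1000
u=proj(c,g2w([-.09,.016,.06])).astype(int);print(u)
a=c[0][max(u[1]-50,0):u[1]+40,u[0]-70:u[0]+70]; cv2.imwrite("pics/side2.png",cv2.resize(a,None,fx=5,fy=5,interpolation=cv2.INTER_CUBIC))
```

```text
t 6.35 ee [0.5213 0.0749 0.1466] share [0.001 0.002 0.364] turn -0.002 F [-0.27 -0.05 -3.93] w 0.265 gf 11.978568015620112
[-0.08974769  0.01608189  0.14661651]
[300 197]
```

View pics/side2.png

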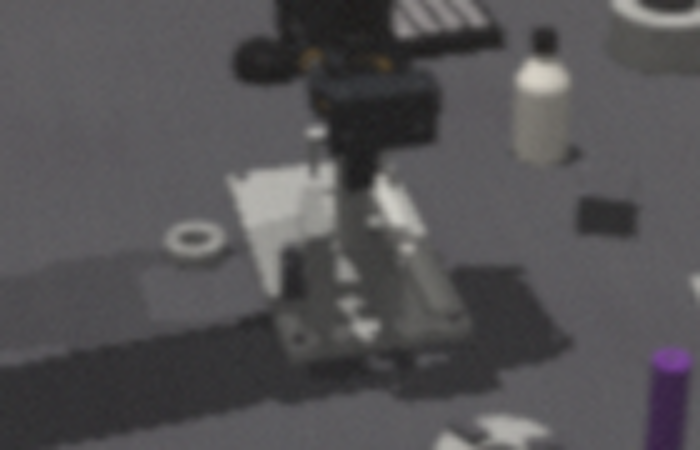

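In the side crop the pin hangs over the slot mouth, around (358,210). I lower it, ending with small steps.

{"method": "carry_out", "body": {
  "plan": [
    [[0, 0, 0.08], 0, 0.1],
    [[0, 0, 0.16], 0, 0.1],
    [[0, 0, 0.24], 0, 0.1],
    [[0, 0, 0.3], 0, 0.1],
    [[0, 0, 0.34], 0, 0.1],
    [[0, 0, 0.36], 0, 0.1],
    [[0, 0, 0.36], 0, 0.1],
    [[0, 0, 0.36], 0, 0.1]
  ]
}}

```text
time_s: 7.2
ee_pos: [0.5215, 0.0753, 0.093]
tcp_rot: [1.0, 0.013, 0.0, -0.0]
force: [0.2, -0.3, -4.1]
width: 0.267
grip_force: 12.0
```

{"method": "carry_out", "body": {
  "plan": [
    [[0, 0, 0.007], 0, 0.1],
    [[0, 0, 0.007], 0, 0.1],
    [[0, 0, 0.007], 0, 0.1]
  ]
}}

```text
time_s: 7.5
ee_pos: [0.5213, 0.0753, 0.092]
tcp_rot: [1.0, 0.013, 0.0, -0.0]
force: [-0.0, -0.8, -2.7]
width: 0.265
grip_force: 12.0
```

{"method": "carry_out", "body": {
  "plan": [
    [[0, 0, 0.005], 0, 0.1],
    [[0, 0, 0.005], 0, 0.1],
    [[0, 0, 0.005], 0, 0.1]
  ]
}}

```text
time_s: 7.8
ee_pos: [0.5211, 0.0753, 0.0909]
tcp_rot: [1.0, 0.013, -0.0, -0.0]
force: [-1.4, 0.7, -3.8]
width: 0.269
grip_force: 12.0
```

{"method": "carry_out", "body": {
  "plan": [
    [[0, 0, 0.005], 0, 0.1],
    [[0, 0, 0.005], 0, 0.1],
    [[0, 0, 0.005], 0, 0.1]
  ]
}}

```text
time_s: 8.1
ee_pos: [0.5211, 0.0753, 0.0901]
tcp_rot: [1.0, 0.013, -0.0, 0.0]
force: [-0.5, 0.6, -4.0]
width: 0.262
grip_force: 12.0
```

{"method": "carry_out", "body": {
  "plan": [
    [[0, 0, 0.004], 0, 0.1],
    [[0, 0, 0.004], 0, 0.1],
    [[0, 0, 0.004], 0, 0.1]
  ]
}}

```text
time_s: 8.4
ee_pos: [0.5213, 0.0753, 0.0898]
tcp_rot: [1.0, 0.013, 0.0, -0.0]
force: [-0.9, 0.9, -1.4]
width: 0.268
grip_force: 12.0
```

{"method": "carry_out", "body": {
  "plan": [
    [[0, 0, 0.002], 0, 0.1],
    [[0.003, -0.03, 0.002], 0, 0.1],
    [[0.006, -0.06, 0.002], 0, 0.1],
    [[0.009, -0.1, 0.002], 0, 0.1],
    [[0.012, -0.13, 0.002], 0, 0.1],
    [[0.015, -0.16, 0.002], 0, 0.1],
    [[0.018, -0.19, 0.002], 0, 0.1],
    [[0.02, -0.22, 0.002], 0, 0.1],
    [[0.02, -0.22, 0.002], 0, 0.1],
    [[0.02, -0.22, 0.002], 0, 0.1]
  ]
}}

```text
time_s: 9.4
ee_pos: [0.5236, 0.109, 0.0896]
tcp_rot: [1.0, 0.013, 0.0, -0.001]
force: [0.4, -1.7, 4.5]
width: 0.268
grip_force: 12.0
```

Run:
```python
from h import *
shares(g2w([-.042,.0122,.0896])); print(w2g(monitor.observe()["ee_pos"]))
for i in range(3): c=cam("wrist"); print(monitor.observe()["force"].round(2))
P=cloud(c);g=w2g(P.reshape(-1,3))*1000
k=g[(g[:,2]>57)&(g[:,2]<72)&(np.abs(g[:,0]+56)<16)&(g[:,1]>-5)&(g[:,1]<30)]
print(len(k),np.percentile(k,[1,10,50,90,99],axis=0).round(1) if len(k) else 0)
```

```text
t 9.4 ee [0.5236 0.109  0.0896] share [ 0.004 -0.091  0.   ] turn -0.001 F [ 0.36 -1.65  4.53] w 0.268 gf 11.98636463843286
[-0.05568283  0.01284162  0.08961896]
[ 0.48 -1.21  4.27]
[ 0.78 -0.17  5.37]
[ 0.06 -0.22  4.93]
763 [[-71.5   2.   57.3]
 [-66.8   2.5  59.3]
 [-55.7   3.5  66.5]
 [-43.9   8.1  71.1]
 [-40.6  12.8  71.9]]
```

{"method": "carry_out", "body": {
  "plan": [
    [[0, -0.01, -0.002], 0, 0.1],
    [[0.001, -0.02, -0.002], 0, 0.1],
    [[0.002, -0.03, -0.002], 0, 0.1],
    [[0.003, -0.04, -0.002], 0, 0.1],
    [[0.004, -0.05, -0.002], 0, 0.1],
    [[0.004, -0.06, -0.002], 0, 0.1],
    [[0.004, -0.06, -0.002], 0, 0.1]
  ]
}}

```text
time_s: 10.25
ee_pos: [0.5236, 0.1174, 0.0895]
tcp_rot: [1.0, 0.013, -0.0, 0.0]
force: [-0.0, -4.8, 4.2]
width: 0.267
grip_force: 12.1
```

```bash
cat >> h.py <<'E'
def st(k=4):
    F=[]
    for i in range(k): get_image("side"); F.append(monitor.observe()["force"])
    s=monitor.observe(); print("t",s["time_s"],"gauge mm",(w2g(s["ee_pos"])*1000).round(2),"Fg",R.from_euler('z',-GY).apply(np.mean(F,0)).round(2),"w",s["width"].round(3))
E
python3 -c "
from h import *
st()"
```

```text
Traceback (most recent call last):
  File "h.py", line 26, in st
    s=monitor.observe(); print("t",s["time_s"],"gauge mm",(w2g(s["ee_pos"])*1000).round(2),"Fg",R.from_euler('z',-GY).apply(np.mean(F,0)).round(2),"w",s["width"].round(3))
                                                                                                                                                       ^^^^^^^^^^^^^^^^
AttributeError: 'float' object has no attribute 'round'
```

```bash
sed -i 's/s\["width"\].round(3)/round(s["width"],3)/' h.py; python3 -c "
from h import *
st(3)"
```

```text
t 10.6 gauge mm [-47.32  12.66  89.52] Fg [-4.07 -0.29  4.22] w 0.271
```

{"method": "carry_out", "body": {
  "plan": [
    [[0.001, -0.005, -0.002], 0, 0.1],
    [[0.002, -0.01, -0.002], 0, 0.1],
    [[0.002, -0.01, -0.002], 0, 0.1]
  ]
}}

```text
time_s: 10.9
ee_pos: [0.5237, 0.119, 0.0895]
tcp_rot: [1.0, 0.013, -0.0, -0.0]
force: [1.9, -2.9, 0.2]
width: 0.269
grip_force: 12.0
```

```bash
python3 -c "
from h import *
st(3)"
```

```text
t 11.05 gauge mm [-45.69  12.54  89.52] Fg [-2.89 -1.24  0.2 ] w 0.268
```

{"method": "carry_out", "body": {
  "plan": [
    [[0.001, -0.005, 0], 0, 0.1],
    [[0.002, -0.01, 0], 0, 0.1],
    [[0.002, -0.01, 0], 0, 0.1],
    [[0.002, -0.01, 0], 0, 0.1]
  ]
}}

```text
time_s: 11.45
ee_pos: [0.5239, 0.1206, 0.0896]
tcp_rot: [1.0, 0.013, -0.0, -0.0]
force: [1.5, -1.4, -1.8]
width: 0.267
grip_force: 12.0
```

```bash
python3 -c "
from h import *
st(3)"
```

```text
t 11.6 gauge mm [-44.1   12.29  89.55] Fg [-0.69 -1.77 -2.76] w 0.266
```

{"method": "carry_out", "body": {
  "plan": [
    [[0.001, -0.005, 0.001], 0, 0.1],
    [[0.002, -0.01, 0.001], 0, 0.1],
    [[0.002, -0.01, 0.001], 0, 0.1],
    [[0.002, -0.01, 0.001], 0, 0.1]
  ]
}}

```text
time_s: 12.0
ee_pos: [0.5242, 0.122, 0.0896]
tcp_rot: [1.0, 0.013, -0.0, -0.0]
force: [-0.0, -0.8, -1.8]
width: 0.266
grip_force: 12.0
```

```bash
python3 -c "
from h import *
st(3)"
```

```text
t 12.15 gauge mm [-42.68  11.96  89.54] Fg [-0.64 -0.28 -3.13] w 0.264
```

{"method": "carry_out", "body": {
  "plan": [
    [[0, -0.005, 0.001], 0, 0.1],
    [[0, -0.01, 0.002], 0, 0.1],
    [[0, -0.01, 0.002], 0, 0.1],
    [[0, -0.01, 0.002], 0, 0.1]
  ]
}}

```text
time_s: 12.55
ee_pos: [0.5244, 0.1234, 0.0895]
tcp_rot: [1.0, 0.013, 0.0, 0.0]
force: [0.3, -2.0, -1.1]
width: 0.268
grip_force: 12.0
```

```bash
python3 -c "
from h import *
st(3)"
```

```text
t 12.7 gauge mm [-41.34  11.66  89.53] Fg [-0.76  0.01 -1.53] w 0.268
```

{"method": "carry_out", "body": {
  "plan": [
    [[-0.001, -0.005, 0.001], 0, 0.1],
    [[-0.001, -0.01, 0.001], 0, 0.1],
    [[-0.001, -0.01, 0.001], 0, 0.1],
    [[-0.001, -0.01, 0.001], 0, 0.1]
  ]
}}

```text
time_s: 13.1
ee_pos: [0.5245, 0.1248, 0.0895]
tcp_rot: [1.0, 0.013, 0.0, 0.0]
force: [0.3, -2.5, 0.6]
width: 0.264
grip_force: 12.0
```

```bash
python3 -c "
from h import *
st(3)"
```

```text
t 13.25 gauge mm [-39.86  11.51  89.53] Fg [-3.19 -0.85  0.62] w 0.266
```

{"method": "carry_out", "body": {
  "plan": [
    [[-0.001, -0.004, 0], 0, 0.1],
    [[-0.001, -0.007, 0], 0, 0.1],
    [[-0.001, -0.007, 0], 0, 0.1],
    [[-0.001, -0.007, 0], 0, 0.1]
  ]
}}

```text
time_s: 13.65
ee_pos: [0.5245, 0.1258, 0.0895]
tcp_rot: [1.0, 0.013, 0.0, 0.0]
force: [2.3, -4.8, 1.8]
width: 0.265
grip_force: 12.1
```

```bash
python3 -c "
from h import *
st(4)"
```

```text
t 13.85 gauge mm [-38.88  11.54  89.55] Fg [-4.86 -1.99  2.09] w 0.264
```

{"method": "carry_out", "body": {
  "plan": [
    [[0.002, -0.003, 0], 0, 0.1],
    [[0.002, -0.006, 0], 0, 0.1],
    [[0.002, -0.006, 0], 0, 0.1],
    [[0.002, -0.006, 0], 0, 0.1]
  ]
}}

```text
time_s: 14.25
ee_pos: [0.5246, 0.1267, 0.0895]
tcp_rot: [1.0, 0.013, 0.0, 0.0]
force: [2.0, -4.2, 1.6]
width: 0.267
grip_force: 12.1
```

```bash
python3 -c "
from h import *
st(4)"
```

```text
t 14.45 gauge mm [-37.96  11.36  89.56] Fg [-4.84 -1.72  2.88] w 0.265
```

{"method": "carry_out", "body": {
  "plan": [
    [[0.001, -0.004, -0.001], 0, 0.1],
    [[0.002, -0.007, -0.001], 0, 0.1],
    [[0.002, -0.007, -0.001], 0, 0.1],
    [[0.002, -0.007, -0.001], 0, 0.1]
  ]
}}

```text
time_s: 14.85
ee_pos: [0.5247, 0.1279, 0.0895]
tcp_rot: [1.0, 0.013, 0.0, -0.0]
force: [2.6, -4.5, 2.5]
width: 0.266
grip_force: 12.1
```

```bash
python3 -c "
from h import *
st(4)"
```

```text
t 15.05 gauge mm [-36.85  11.25  89.53] Fg [-4.84 -2.2   2.54] w 0.27
```

Run:
```python
from h import *
c=cam("wrist"); cv2.imwrite("pics/w3.png",cv2.resize(c[0][130:330,180:460],None,fx=2.8,fy=2.8,interpolation=cv2.INTER_CUBIC))
P=cloud(c); g=w2g(P.reshape(-1,3)).reshape(P.shape)*1000
for v in range(195,300,15):
    print(v,[tuple(g[v,u].round(0).astype(int)) for u in (290,300,310,320,330,340,350)])
```

```text
195 [(np.int64(-22), np.int64(-16), np.int64(52)), (np.int64(-27), np.int64(-16), np.int64(51)), (np.int64(-31), np.int64(-16), np.int64(51)), (np.int64(-36), np.int64(-16), np.int64(51)), (np.int64(-41), np.int64(-16), np.int64(52)), (np.int64(-46), np.int64(-16), np.int64(52)), (np.int64(-51), np.int64(-16), np.int64(51))]
210 [(np.int64(-22), np.int64(-9), np.int64(53)), (np.int64(-27), np.int64(-9), np.int64(54)), (np.int64(-31), np.int64(-9), np.int64(53)), (np.int64(-36), np.int64(-9), np.int64(53)), (np.int64(-41), np.int64(-9), np.int64(53)), (np.int64(-46), np.int64(-8), np.int64(52)), (np.int64(-51), np.int64(-9), np.int64(53))]
225 [(np.int64(-22), np.int64(-1), np.int64(52)), (np.int64(-26), np.int64(-1), np.int64(52)), (np.int64(-31), np.int64(-1), np.int64(53)), (np.int64(-36), np.int64(-1), np.int64(54)), (np.int64(-41), np.int64(-1), np.int64(54)), (np.int64(-46), np.int64(-1), np.int64(53)), (np.int64(-51), np.int64(-1), np.int64(52))]
240 [(np.int64(-23), np.int64(1), np.int64(66)), (np.int64(-27), np.int64(5), np.int64(57)), (np.int64(-32), np.int64(2), np.int64(65
[... 425 characters left out ...]
nt64(6), np.int64(72)), (np.int64(-49), np.int64(1), np.int64(82))]
270 [(np.int64(-24), np.int64(6), np.int64(86)), (np.int64(-28), np.int64(4), np.int64(89)), (np.int64(-32), np.int64(2), np.int64(93)), (np.int64(-36), np.int64(1), np.int64(95)), (np.int64(-40), np.int64(2), np.int64(93)), (np.int64(-44), np.int64(4), np.int64(89)), (np.int64(-48), np.int64(5), np.int64(87))]
285 [(np.int64(-24), np.int64(13), np.int64(86)), (np.int64(-29), np.int64(3), np.int64(102)), (np.int64(-33), np.int64(2), np.int64(103)), (np.int64(-36), np.int64(2), np.int64(103)), (np.int64(-40), np.int64(2), np.int64(103)), (np.int64(-43), np.int64(4), np.int64(101)), (np.int64(-48), np.int64(12), np.int64(87))]
```

View pics/w3.png

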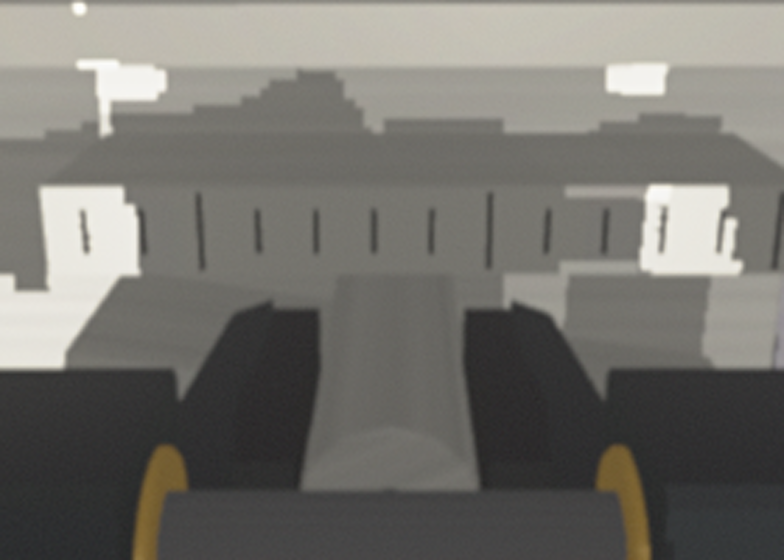

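The crop shows the pin upright between the fingers, close to the straight jaw's face and not yet wedged. The sideways force says it is riding on the slanted jaw, so I shift toward the straight jaw.

{"method": "carry_out", "body": {
  "plan": [
    [[0.003, 0, -0.001], 0, 0.1],
    [[0.005, -0.003, -0.001], 0, 0.1],
    [[0.005, -0.004, -0.001], 0, 0.1],
    [[0.005, -0.004, -0.001], 0, 0.1]
  ]
}}

```text
time_s: 15.5
ee_pos: [0.5251, 0.1285, 0.0895]
tcp_rot: [1.0, 0.013, -0.0, 0.0]
force: [0.8, -4.4, 3.5]
width: 0.27
grip_force: 12.1
```

```bash
python3 -c "
from h import *
st(4)"
```

```text
t 15.7 gauge mm [-36.21  10.88  89.51] Fg [-4.13  0.3   3.65] w 0.268
```

{"method": "carry_out", "body": {
  "plan": [
    [[0, -0.004, -0.001], 0, 0.1],
    [[0, -0.007, -0.001], 0, 0.1],
    [[0, -0.007, -0.001], 0, 0.1],
    [[0, -0.007, -0.001], 0, 0.1]
  ]
}}

```text
time_s: 16.1
ee_pos: [0.5252, 0.1297, 0.0895]
tcp_rot: [1.0, 0.013, -0.0, -0.0]
force: [0.7, -4.1, 0.1]
width: 0.267
grip_force: 12.0
```

```bash
python3 -c "
from h import *
st(4)"
```

```text
t 16.3 gauge mm [-35.06  10.78  89.54] Fg [-2.88 -1.41  0.52] w 0.27
```

{"method": "carry_out", "body": {
  "plan": [
    [[0.001, -0.005, 0], 0, 0.1],
    [[0.002, -0.01, 0], 0, 0.1],
    [[0.002, -0.01, 0], 0, 0.1],
    [[0.002, -0.01, 0], 0, 0.1]
  ]
}}

```text
time_s: 16.7
ee_pos: [0.5252, 0.1305, 0.0896]
tcp_rot: [1.0, 0.013, -0.0, 0.001]
force: [1.1, -5.3, 1.2]
width: 0.269
grip_force: 12.1
```

```bash
python3 -c "
from h import *
st(4)"
```

```text
t 16.9 gauge mm [-34.26  10.66  89.6 ] Fg [-5.97 -0.34  1.38] w 0.27
```

{"method": "carry_out", "body": {
  "plan": [
    [[0, -0.003, 0], 0, 0.1],
    [[0, -0.005, 0], 0, 0.1],
    [[0, -0.005, 0], 0, 0.1],
    [[0, -0.005, 0], 0, 0.1]
  ]
}}

```text
time_s: 17.3
ee_pos: [0.5253, 0.1308, 0.0897]
tcp_rot: [1.0, 0.013, -0.0, 0.001]
force: [0.6, -7.1, 2.1]
width: 0.267
grip_force: 12.2
```

```bash
python3 -c "
from h import *
st(4)"
```

```text
t 17.5 gauge mm [-33.95  10.62  89.68] Fg [-7.14 -0.25  2.22] w 0.271
```

{"method": "carry_out", "body": {
  "plan": [
    [[0, -0.004, 0], 0, 0.1],
    [[0, -0.007, 0], 0, 0.1],
    [[0, -0.007, 0], 0, 0.1],
    [[0, -0.007, 0], 0, 0.1]
  ]
}}

```text
time_s: 17.9
ee_pos: [0.5253, 0.1314, 0.0898]
tcp_rot: [1.0, 0.013, -0.0, 0.001]
force: [0.4, -9.1, 3.6]
width: 0.262
grip_force: 12.2
```

```bash
python3 -c "
from h import *
st(4)"
```

```text
t 18.1 gauge mm [-33.3   10.58  89.8 ] Fg [-9.32  0.03  2.65] w 0.267
```

The pin is wedged at about 9 N, with no sideways force. I let go.

{"method": "carry_out", "body": {
  "plan": [
    [[0, 0, 0], 0, 0.3],
    [[0, 0, 0], 0, 0.4],
    [[0, 0, 0], 0, 0.5],
    [[0, 0, 0], 0, 0.55],
    [[0, 0, 0], 0, 0.55],
    [[0, 0, 0], 0, 0.55]
  ]
}}

```text
time_s: 18.7
ee_pos: [0.5253, 0.1331, 0.0896]
tcp_rot: [1.0, 0.013, -0.0, -0.0]
force: [0.4, 0.6, -0.2]
width: 0.553
grip_force: 0.0
```

Run:
```python
from h import *
st(3)
c=cam("wrist"); cv2.imwrite("pics/w4.png",cv2.resize(c[0][130:330,180:460],None,fx=2.8,fy=2.8,interpolation=cv2.INTER_CUBIC))
P=cloud(c); g=w2g(P.reshape(-1,3)).reshape(P.shape)*1000
m=(g[...,2]>100)&(g[...,2]<105)&(abs(g[...,0]+34)<20)&(abs(g[...,1]-12)<20)
print(m.sum(),g[m].mean(0),g[m].min(0),g[m].max(0))
```

```text
t 18.85 gauge mm [-31.79  10.37  89.71] Fg [ 0.01 -0.1   0.35] w 0.553
1326 [-31.96802064   4.93171108 102.76788394] [-43.27268878  -0.3391423  100.0008626 ] [-20.50730048  10.0634775  104.91628149]
```

View pics/w4.png

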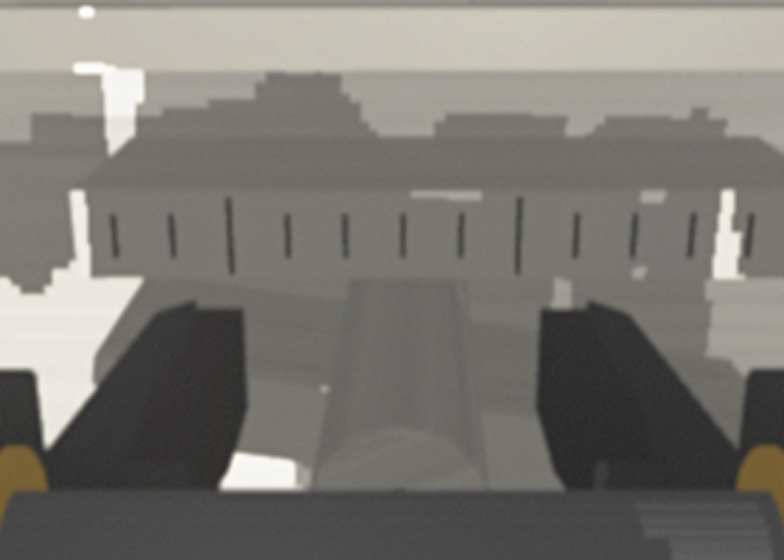

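The pin stands free and upright between the open fingers. I lift and go over to the cursor post.

{"method": "carry_out", "body": {
  "plan": [
    [[0, 0, -0.04], 0, 0.55],
    [[0, 0, -0.12], 0, 0.55],
    [[0, 0, -0.24], 0, 0.55],
    [[0, 0, -0.4], 0, 0.55],
    [[0, 0, -0.6], 0, 0.55],
    [[0, 0, -0.8], 0, 0.55],
    [[0, 0, -1], 0, 0.55],
    [[0, 0, -1], 0, 0.55]
  ]
}}

```text
time_s: 19.7
ee_pos: [0.5287, 0.1335, 0.2464]
tcp_rot: [1.0, 0.013, 0.005, -0.001]
force: [0.0, -0.8, 0.4]
width: 0.55
grip_force: 0.0
```

Run:
```python
from h import *
st(1)
for n in("wrist","scene"):
    c=cam(n);P=cloud(c); g=w2g(P.reshape(-1,3))*1000
    for nm,x,y,h in(("pin",-32,12,102),("post",95,-38,110)):
        k=g[(abs(g[:,2]-h)<5)&(abs(g[:,0]-x)<20)&(abs(g[:,1]-y)<20)]
        if len(k): print(n,nm,len(k),k.mean(0).round(1),np.percentile(k,[2,98],axis=0).round(1).tolist())
shares(g2w([.095,-.038,.24]))
```

```text
t 19.75 gauge mm [-31.55   8.42 243.69] Fg [-0.5   0.45 -0.07] w 0.55
wrist pin 684 [-32.1  10.8 102.9] [[-42.8, 0.6, 99.3], [-21.5, 21.9, 104.5]]
wrist post 561 [ 92.4 -38.3 110.4] [[85.5, -46.0, 105.9], [101.0, -30.2, 112.2]]
scene pin 51 [-34.4  10.1 101.8] [[-44.9, 0.8, 97.5], [-23.8, 21.7, 105.2]]
scene post 32 [ 91.1 -38.6 109.4] [[83.0, -45.9, 106.2], [98.7, -29.8, 112.4]]
t 19.85 ee [0.5252 0.1328 0.2398] share [ 0.324 -0.846 -0.002] turn -0.001 F [-0.74  0.1  -0.69] w 0.547 gf 0.0
```

{"method": "carry_out", "body": {
  "plan": [
    [[0.05, -0.12, 0], 0, 0.55],
    [[0.12, -0.3, 0], 0, 0.55],
    [[0.2, -0.5, 0], 0, 0.55],
    [[0.28, -0.7, 0], 0, 0.55],
    [[0.324, -0.826, 0], 0, 0.55],
    [[0.324, -0.826, 0], 0, 0.55],
    [[0.324, -0.826, 0], 0, 0.55],
    [[0.324, -0.826, 0], 0, 0.55]
  ]
}}

```text
time_s: 20.65
ee_pos: [0.5703, 0.2572, 0.2391]
tcp_rot: [1.0, 0.013, -0.001, 0.0]
force: [0.5, -0.5, 0.3]
width: 0.55
grip_force: 0.0
```

Run:
```python
from h import *
shares(g2w([.092,-.038,.101])); st(1)
c=cam("wrist");P=cloud(c); g=w2g(P.reshape(-1,3))*1000
k=g[(abs(g[:,2]-110)<5)&(abs(g[:,0]-95)<20)&(abs(g[:,1]+38)<20)]
print(len(k),k.mean(0).round(1),np.percentile(k,[2,98],axis=0).round(1).tolist())
```

```text
t 20.65 ee [0.5703 0.2572 0.2391] share [ 0.003 -0.006  0.92 ] turn -0.001 F [ 0.51 -0.47  0.34] w 0.55 gf 0.0
t 20.7 gauge mm [ 91.04 -37.85 239.32] Fg [-0.31  0.78  0.11] w 0.55
465 [ 93.6 -38.8 110.6] [[86.0, -46.2, 106.5], [101.1, -30.2, 112.4]]
```

{"method": "carry_out", "body": {
  "plan": [
    [[0.003, -0.008, 0.1], 0, 0.55],
    [[0.003, -0.008, 0.25], 0, 0.55],
    [[0.003, -0.008, 0.45], 0, 0.55],
    [[0.003, -0.008, 0.65], 0, 0.55],
    [[0.003, -0.008, 0.8], 0, 0.55],
    [[0.003, -0.008, 0.92], 0, 0.55],
    [[0.003, -0.008, 0.92], 0, 0.55],
    [[0.003, -0.008, 0.92], 0, 0.55],
    [[0.003, -0.008, 0.92], 0, 0.55]
  ]
}}

```text
time_s: 21.65
ee_pos: [0.5721, 0.2593, 0.1029]
tcp_rot: [1.0, 0.013, 0.001, -0.0]
force: [0.2, -0.8, 0.9]
width: 0.55
grip_force: 0.0
```

{"method": "carry_out", "body": {
  "plan": [
    [[0, 0, 0], 0, 0.4],
    [[0, 0, 0], 0, 0.3],
    [[0, 0, 0], 0, 0.2],
    [[0, 0, 0], 0, 0.1],
    [[0, 0, 0], 0, 0.1],
    [[0, 0, 0], 0, 0.1],
    [[0, 0, 0], 0, 0.1]
  ],
  "force": 8
}}

```text
time_s: 22.35
ee_pos: [0.5714, 0.2592, 0.102]
tcp_rot: [1.0, 0.013, 0.0, -0.0]
force: [-1.9, -0.3, 3.2]
width: 0.182
grip_force: 8.0
```

Run:
```python
from h import *
st(4)
```

```text
t 22.55 gauge mm [ 93.26 -38.9  102.01] Fg [-0.12  0.99  3.14] w 0.181
```

{"method": "carry_out", "body": {
  "plan": [
    [[0, 0.03, -0.001], 0, 0.1],
    [[0, 0.08, -0.002], 0, 0.1],
    [[0, 0.14, -0.002], 0, 0.1],
    [[0, 0.21, -0.002], 0, 0.1],
    [[0, 0.28, -0.002], 0, 0.1],
    [[0, 0.35, -0.002], 0, 0.1],
    [[0, 0.42, -0.002], 0, 0.1],
    [[0, 0.48, -0.002], 0, 0.1],
    [[0, 0.53, -0.002], 0, 0.1],
    [[0, 0.55, -0.002], 0, 0.1]
  ]
}}

```text
time_s: 23.55
ee_pos: [0.5736, 0.1758, 0.1021]
tcp_rot: [1.0, 0.013, 0.0, 0.0]
force: [1.2, 0.1, 0.5]
width: 0.184
grip_force: 8.0
```

Run:
```python
from h import *
st(5)
for n in("wrist","scene"):
    c=cam(n);P=cloud(c); g=w2g(P.reshape(-1,3))*1000
    k=g[(abs(g[:,2]-102)<5)&(abs(g[:,0]+32)<18)&(abs(g[:,1]-12)<18)]
    if len(k): print(n,len(k),k.mean(0).round(1),np.percentile(k,[2,98],axis=0).round(1).tolist())
```

```text
t 23.8 gauge mm [ 10.56 -38.88 102.03] Fg [-0.76 -1.84  1.17] w 0.178
```

{"method": "carry_out", "body": {
  "plan": [
    [[0, 0.015, 0], 0, 0.1],
    [[0, 0.03, 0], 0, 0.1],
    [[0, 0.045, 0], 0, 0.1],
    [[0, 0.055, 0], 0, 0.1],
    [[0, 0.06, 0], 0, 0.1],
    [[0, 0.06, 0], 0, 0.1]
  ]
}}

```text
time_s: 24.5
ee_pos: [0.5738, 0.1675, 0.1021]
tcp_rot: [1.0, 0.013, 0.0, 0.0]
force: [3.5, -0.5, 0.2]
width: 0.178
grip_force: 8.0
```

Run:
```python
from h import *
st(5)
c=cam("scene"); u,v=proj(c,g2w([-.01,0,.06])).astype(int)
cv2.imwrite("pics/s5.png",cv2.resize(c[0][v-40:v+40,u-55:u+55],None,fx=7,fy=7,interpolation=cv2.INTER_CUBIC))
```

```text
t 24.75 gauge mm [  1.49 -38.84 102.03] Fg [ 0.05 -3.25 -0.15] w 0.181
```

View pics/s5.png

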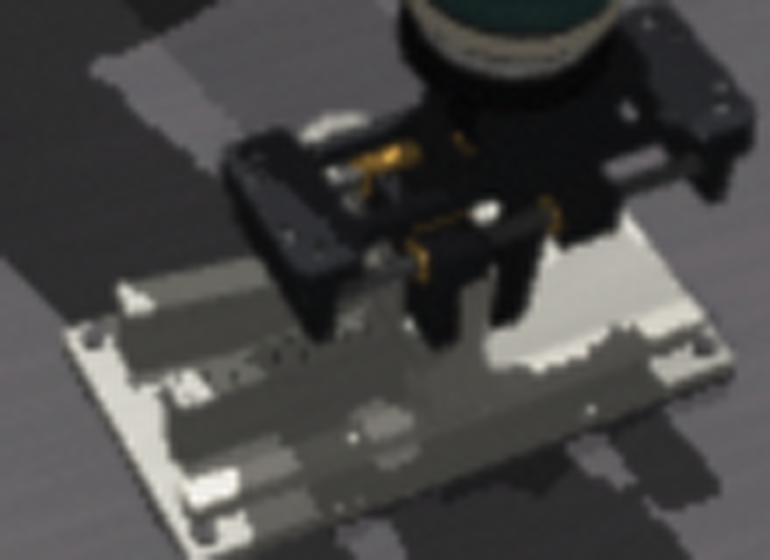

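The pin itself is hidden behind the gripper here; the post is in the fingers at (470,290). I creep on with force readings.

{"method": "carry_out", "body": {
  "plan": [
    [[0.003, 0.004, 0], 0, 0.1],
    [[0.003, 0.008, 0], 0, 0.1],
    [[0.003, 0.008, 0], 0, 0.1]
  ]
}}

```text
time_s: 25.1
ee_pos: [0.5739, 0.1666, 0.102]
tcp_rot: [1.0, 0.013, -0.0, -0.0]
force: [2.2, 0.5, 1.7]
width: 0.181
grip_force: 8.0
```

```bash
python3 -c "
from h import *
st(5)"
```

```text
t 25.35 gauge mm [  0.57 -38.91 102.01] Fg [ 0.8  -1.41  1.9 ] w 0.182
```

{"method": "carry_out", "body": {
  "plan": [
    [[0.001, 0.003, 0], 0, 0.1],
    [[0.001, 0.005, 0], 0, 0.1],
    [[0.001, 0.005, 0], 0, 0.1]
  ]
}}

```text
time_s: 25.65
ee_pos: [0.5739, 0.1657, 0.102]
tcp_rot: [1.0, 0.013, -0.0, 0.0]
force: [-0.0, 1.1, 3.6]
width: 0.179
grip_force: 8.0
```

```bash
python3 -c "
from h import *
st(5)"
```

```text
t 25.9 gauge mm [ -0.33 -38.98 102.01] Fg [0.45 0.58 4.09] w 0.179
```

{"method": "carry_out", "body": {
  "plan": [
    [[0, 0.003, -0.001], 0, 0.1],
    [[0, 0.003, -0.001], 0, 0.1],
    [[0, 0.003, -0.001], 0, 0.1]
  ]
}}

```text
time_s: 26.2
ee_pos: [0.574, 0.1653, 0.102]
tcp_rot: [1.0, 0.013, -0.0, 0.0]
force: [-1.4, 1.2, 3.3]
width: 0.178
grip_force: 8.0
```

```bash
python3 -c "
from h import *
st(5)"
```

```text
t 26.45 gauge mm [ -0.78 -39.01 102.03] Fg [0.68 2.07 3.58] w 0.179
```

{"method": "carry_out", "body": {
  "plan": [
    [[-0.002, 0.002, -0.001], 0, 0.1],
    [[-0.002, 0.002, -0.001], 0, 0.1],
    [[-0.002, 0.002, -0.001], 0, 0.1]
  ]
}}

```text
time_s: 26.75
ee_pos: [0.574, 0.165, 0.1021]
tcp_rot: [1.0, 0.013, -0.0, 0.0]
force: [-0.3, 1.4, 1.2]
width: 0.182
grip_force: 8.0
```

```bash
python3 -c "
from h import *
st(5)"
```

```text
t 27.0 gauge mm [ -1.02 -38.94 102.05] Fg [0.97 0.12 0.61] w 0.173
```

{"method": "carry_out", "body": {
  "plan": [
    [[0, 0.002, 0], 0, 0.1],
    [[0, 0.002, 0], 0, 0.1],
    [[0, 0.002, 0], 0, 0.1]
  ]
}}

```text
time_s: 27.3
ee_pos: [0.5739, 0.1646, 0.102]
tcp_rot: [1.0, 0.013, -0.0, 0.0]
force: [-0.8, 0.6, -0.9]
width: 0.183
grip_force: 8.0
```

```bash
python3 -c "
from h import *
st(6)"
```

```text
t 27.6 gauge mm [ -1.38 -38.94 102.1 ] Fg [ 0.37 -0.43 -2.65] w 0.181
```

{"method": "carry_out", "body": {
  "plan": [
    [[0, 0.002, 0.001], 0, 0.1],
    [[0, 0.002, 0.001], 0, 0.1],
    [[0, 0.002, 0.001], 0, 0.1]
  ]
}}

```text
time_s: 27.9
ee_pos: [0.574, 0.1644, 0.1021]
tcp_rot: [1.0, 0.013, -0.0, 0.0]
force: [0.3, 0.8, -1.9]
width: 0.181
grip_force: 8.0
```

```bash
python3 -c "
from h import *
st(6)"
```

```text
t 28.2 gauge mm [ -1.62 -38.91 102.07] Fg [ 0.68 -0.33 -2.94] w 0.177
```

{"method": "carry_out", "body": {
  "plan": [
    [[0, 0.002, 0.001], 0, 0.1],
    [[0, 0.002, 0.001], 0, 0.1],
    [[0, 0.002, 0.001], 0, 0.1]
  ]
}}

```text
time_s: 28.5
ee_pos: [0.574, 0.1642, 0.1021]
tcp_rot: [1.0, 0.013, -0.0, -0.0]
force: [-1.1, 1.3, -1.4]
width: 0.181
grip_force: 8.0
```

```bash
python3 -c "
from h import *
st(4)"
```

```text
t 28.7 gauge mm [ -1.92 -38.92 102.03] Fg [ 1.38  0.23 -1.16] w 0.181
```

{"method": "carry_out", "body": {
  "plan": [
    [[0, 0.002, 0], 0, 0.1],
    [[0, 0.002, 0], 0, 0.1],
    [[0, 0.002, 0], 0, 0.1]
  ]
}}

```text
time_s: 29.0
ee_pos: [0.574, 0.164, 0.102]
tcp_rot: [1.0, 0.013, -0.0, -0.0]
force: [-0.4, 2.4, -1.7]
width: 0.181
grip_force: 8.0
```

```bash
python3 -c "
from h import *
st(6)"
```

```text
t 29.3 gauge mm [ -2.06 -38.96 102.06] Fg [ 2.56  0.99 -0.93] w 0.181
```

Contact: the force rose to 2.6 N and the motion stalled. I relax the arm's preload slightly, then open.

{"method": "carry_out", "body": {
  "plan": [
    [[0, -0.002, 0], 0, 0.1],
    [[0, -0.002, 0], 0, 0.1],
    [[0, -0.002, 0], 0, 0.22],
    [[0, -0.002, 0], 0, 0.3],
    [[0, -0.002, 0], 0, 0.4],
    [[0, -0.002, 0], 0, 0.5],
    [[0, -0.002, 0], 0, 0.5],
    [[0, -0.002, 0], 0, 0.5]
  ]
}}

```text
time_s: 30.1
ee_pos: [0.5741, 0.1641, 0.102]
tcp_rot: [1.0, 0.013, 0.0, 0.0]
force: [-0.7, 0.2, -0.2]
width: 0.501
grip_force: 0.0
```

{"method": "carry_out", "body": {
  "plan": [
    [[0, 0, -0.04], 0, 0.5],
    [[0, 0, -0.12], 0, 0.5],
    [[0, 0, -0.24], 0, 0.5],
    [[0, 0, -0.4], 0, 0.5],
    [[0, 0, -0.6], 0, 0.5],
    [[0, 0, -0.8], 0, 0.5],
    [[0, 0, -1], 0, 0.5],
    [[0, 0, -1], 0, 0.5],
    [[0, 0, -1], 0, 0.5]
  ]
}}

```text
time_s: 31.0
ee_pos: [0.5746, 0.1643, 0.2538]
tcp_rot: [1.0, 0.013, 0.002, -0.0]
force: [-1.1, 0.1, -0.9]
width: 0.504
grip_force: 0.0
```

Run:
```python
from h import *
st(2)
c=cam("wrist");P=cloud(c); g=w2g(P.reshape(-1,3)).reshape(P.shape)*1000; f=g.reshape(-1,3)
for nm,x,y,h in(("pin",-32,12,102),("post",0,-38,110),("bar",0,-5,67)):
    k=f[(abs(f[:,2]-h)<4)&(abs(f[:,0]-x)<22)&(abs(f[:,1]-y)<18)]
    print(nm,len(k),k.mean(0).round(1),np.percentile(k,[2,98],axis=0).round(1).tolist())
u,v=proj(c,g2w([-.02,0,.06])).astype(int);print(u,v)
v0=max(0,min(v-75,250));u0=max(0,min(u-100,440))
cv2.imwrite("pics/w6.png",cv2.resize(c[0][v0:v0+150,u0:u0+200],None,fx=4,fy=4,interpolation=cv2.INTER_CUBIC))
```

```text
t 31.1 gauge mm [ -2.07 -38.21 250.99] Fg [-0.1  -0.31 -0.13] w 0.499
pin 577 [-31.5  10.5 102.8] [[-41.6, 0.3, 98.8], [-21.4, 21.6, 104.5]]
post 405 [ -1.3 -38.9 110.8] [[-8.9, -46.2, 107.3], [6.1, -31.0, 112.3]]
bar 396 [-15.9  -5.2  67.8] [[-20.7, -22.2, 64.9], [-11.2, 12.0, 69.6]]
338 215
```

View pics/w6.png

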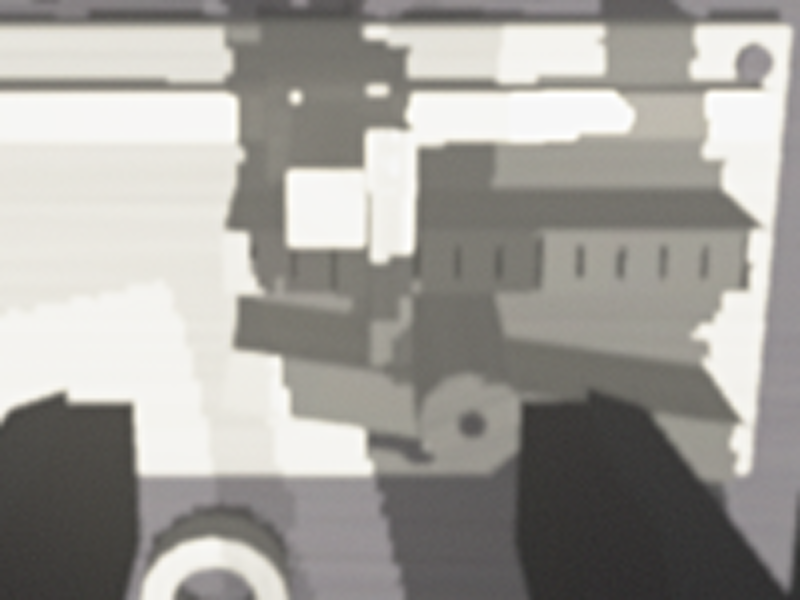

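The pin stands upright in the slot at (470,420). The cursor's blade is up against it at (400,340), and the collar at (215,570) is undisturbed. The gripper is clear, so I hand in.

```bash
python3 -c "
from cell import env
print(env.sign_off())"
```

```text
the job is handed in; nothing more can be done
None
```

The job is handed in, with no verdict returned: the pin stands wedged in the slot after about a 9 N push, the cursor's tip was slid up until it met the pin (about 2.6 N at the gripper, about 1 N of it rail friction) and released, and the arm is clear after about 31 s.

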